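# Lock the vial block onto the shaker

## Task

Get the vial block ready for shaking: push the blue block along its guides until it sits fully home against the back stop, and then push the red clamp handle over and down past its dead point until it snaps into lock with the clamp's foot pressing on the block. Only push; do not lift the block, and leave everything else on the bench where it is.

Things in the scene. Friction and masses are not known exactly. Their poses are not given: they have to be found in the camera images.
- shaker: white bench shaker with grey deck, fixed to the bench. Origin on the bench top (z 0) below the centre of the vial block's home place. x points along the guides to the back stop (away from the robot), y to the side where the clamp stands, z up. In this frame, mm: housing x -140..110, y -130..270; deck top z 70; clamp bracket x 0..50, y 65..125, up to z 142.
- back_stop (a point): centre of the front face of the aluminium back stop plate that ends the guides, at deck level: (55, 0, 70) mm in the shaker's frame; axes as the shaker's. The plate stands 26 mm above the deck. The two guide rails are 12 mm high, run from x -135 to 55 mm, inner faces at y -42 and 42 mm.
- vial_block: loose blue vial block, 110 (x, along the guides) x 80 x 40 mm high, 0.25-0.5 kg; white-capped vials on its front half rise to 56 mm, steel strike plate on its rear half. Origin: centre of its underside. Lies on the deck between the guides (2 mm play each side), 35-60 mm short of the stop. Push its front face, x -55 mm; 1-4 N. Home: rear face on the stop, origin at (0, 0, 70) mm in the shaker's frame.
- clamp_lever (a joint): angle (rad) of the red-handled lever. 0 = open, handle 1.22 rad above level, leaning to the shaker's +y; grows as the handle is pushed towards +y and down; 1.10 = locked on its stop, handle 0.12 rad above level, pointing to +y. Dead point about 0.6: let go before it, it springs back open; past it, it snaps to the stop by itself. Needs about 7 N at first, less later, near the handle's end.
- clamp_axle (a point): centre of the axle about which lever and clamp arm turn, at (25, 95, 135) mm in the shaker's frame; the axle lies along the shaker's x axis, so the lever moves in the shaker's y-z plane; axes as the shaker's.
- lever_grip (a point): point on the centre line of the lever's round red handle (20 mm thick), 135 mm from the axle; the red part runs from 65 to 160 mm from the axle. About 262 mm above the bench when open, 151 mm when locked.
- clamp_foot: black rubber foot, 22 mm across, sprung 12 mm, under the end of the steel clamp arm. Origin on the arm's centre line, 95 mm from the axle; underside of the foot 29 mm from it. The lever drives the arm: open, it stands up from the axle towards -y (origin at y 33, z 207 mm in the shaker's frame); locked, it is level and the foot presses on the block's strike plate with about 4.5 N.
- spare_vial: spare amber glass vial with white cap, 22 mm across, 52 mm tall, standing on the shaker deck; bystander. Origin: centre of its underside.
- beaker: glass beaker, 68 mm across, 90 mm tall; bystander. Origin: centre of its underside.
- reagent_bottle_a: dark brown reagent bottle with pink label, 83 mm across, 176 mm tall; bystander. Origin: centre of its underside.
- reagent_bottle_b: second such reagent bottle; bystander. Origin: centre of its underside.
- measuring_cylinder: clear measuring cylinder on a red six-sided foot about 83 mm across, 212 mm tall; bystander. Origin: centre of its underside.
- mortar: white ceramic mortar bowl, 100 mm across, 50 mm tall; bystander. Origin: centre of its underside.
- marker: yellow marker pen with black cap lying down, 135 mm long, 14 mm thick; bystander. Origin: centre of its underside.
There are look-alikes about, which are no part of the job. Leave any yellow look-alike of the vial_block alone.

How it is judged:
By the outcome, as a careful person would: the job done as asked, in the order asked, and still so for the second after the job is handed in, with the robot touching nothing.
It also fails if it takes over 54 s, if anything falls off the work surface, if the arm or the gripper's body presses on something with over 40 N, if the wrist force passes 120 N, or if a joint passes its speed limit or range.

## Robot

A 6-joint arm with a two-finger parallel gripper is mounted at the origin on the work surface. World frame = base frame: x ahead of the robot, y to its left, z up, the work surface at z = 0. Lengths are in m, angles in degrees, forces in N, time in s.
With the tool pointing down it reaches from about 0.35 to 0.725 m from the base axis. Payload 6 kg.
Tool frame: the origin (TCP) lies on the centre line of the jaws, within the pads' length; the fingertips stand 14 mm ahead of it and the grasp point (between the pads) lies 5 mm behind it; z points along the fingers, y is the direction in which the jaws open and shut (so a half turn about z gives the same grasp; the last joint's range is limited). The gripper opens to 85 mm and grips with 20 to 120 N. Pads are 22 mm wide; open, the fingers measure 114 mm over their backs; the gripper's body (76 mm by 85 mm) begins 54 mm behind the grasp point. The pads swing forward as they close: fully open they stand 13 mm farther back than shut.
Start: joints at [96.412, 2.303, 4.859, 0, -92.561, -19.12], TCP at [0.132, 0.585, 0.245] pointing down, gripper open.
Joint ranges: [-146.85, 146.85], [-73.84, 115.35], [-62.03, 85.46], [-188.31, 113.3], [-161.28, -10.13], [-171.36, 171.36]. Speed limits (degrees/s): [147.25, 147.25, 172.46, 180, 180, 180].

## Interface

Orientations are given as a 3x3 rotation matrix whose columns are the frame's x, y, z axes.
In Python, from station import * gives the robot as it stands.
- The arm moves only by the shell command python3 -m jog 'ROWS'. ROWS is a JSON object of lists of equal length, an entry for each row: "dr": the turn, a rotation vector about the world's x, y, z in rad, a list of three; "offset": the shift along the world's x, y, z in mm, a list of three; "claw": the opening, from 0 (shut) to 1 (fully open). In form: {"dr": [[wx, wy, wz], ...], "offset": [[x, y, z], ...], "claw": [claw, ...]}. A call has 1 to 20 rows; each row is the pose to reach, as a shift and turn from the pose commanded when the call began; what a row does not reach only later rows make up. A row lasts 1/10 s, in which the tool goes at most 50 mm and 8.59 degrees, less where a joint would pass 70% of its speed; a pose out of reach is approached as far as the arm can. A call with a gripper value outside its range is refused whole. The fingers move at their own pace and stop on an object; the grip force is fixed at half the most. Time passes only in rows, so rows that repeat a pose let the fingers close. It gives the time, the measured TCP pose, the force and the opening at its end, in the units of the state.
- sense(): the state, without advancing time (a new reading comes with each control period).
- snapshot(name): name is "side" or "top"; returns a dict with "img" (400x640x3 uint8, red, green, blue), "intrinsics" (3x3 intrinsics, pixels), "origin" and "orientation" of the camera in the world. Camera axes: x right, y down, z forward; pixel columns grow to the right and rows downward; lengths in m; the calibration is good to about 2 mm. A picture is of the moment at which its call begins. There is no depth.
- sign_off(): hands the job in, once; it reports no verdict.
The state is a dict: "t": time; "joints": joint angles; "joint_vel": joint speeds; "tau": joint torques, N m; "tcp_pos": TCP position; "tool_rot": TCP orientation; "contact_force": force on the tool from outside, world axes, zero at the start; "wrist_torque": the same for the moment, N m; "gripper_width": opening from 0.0 (shut) to 1.0 (fully open).
Only numpy, scipy, OpenCV 4.12 (cv2) and the standard library are available. Lean on these libraries where they do the work, as an engineer would, in place of code of your own. Each camera call takes 0.05 s, during which the arm holds its last target. There are 200 camera calls.

## Working session

There is one attempt and no reset: what is moved stays moved. The work goes in short steps, Python scripts to look and compute and a shell command to move; the robot and the scene stay as the last step left them, time stands still between calls to the robot, and variables do not carry over. Pictures are saved under pics/ and viewed, about 8 in all and at most 12, crops included, and the job is handed in when it is done.

```bash
mkdir -p pics; python3 - <<'E'
from station import *
import cv2,numpy as np
for n in("side","top"):
    s=snapshot(n); cv2.imwrite(f"pics/{n}0.png",s["img"][:,:,::-1]); print(n,np.round(s["intrinsics"],1).tolist(),np.round(s["origin"],4),np.round(s["orientation"],4).tolist())
s=sense();print(s["t"],s["tcp_pos"],np.round(s["tool_rot"],3).tolist(),s["contact_force"],s["gripper_width"])
E
```

```text
side [[456.9, 0.0, 317.7], [0.0, 456.9, 200.2], [0.0, 0.0, 1.0]] [-0.1374 -1.1562  0.9842] [[0.8356, -0.2948, 0.4636], [-0.549, -0.4164, 0.7247], [-0.0206, -0.8601, -0.5098]]
top [[443.9, 0.0, 316.0], [0.0, 443.9, 201.9], [0.0, 0.0, 1.0]] [0.2411 0.0064 1.726 ] [[-0.0171, -0.9722, 0.2337], [-0.9998, 0.0155, -0.0089], [0.005, -0.2338, -0.9723]]
0.1 [0.13183117 0.58505668 0.24436626] [[0.976, -0.22, -0.0], [-0.22, -0.976, -0.002], [0.0, 0.002, -1.0]] [0.0391522  0.31824098 0.54754569] 0.9990649694526876
```

View pics/top0.png

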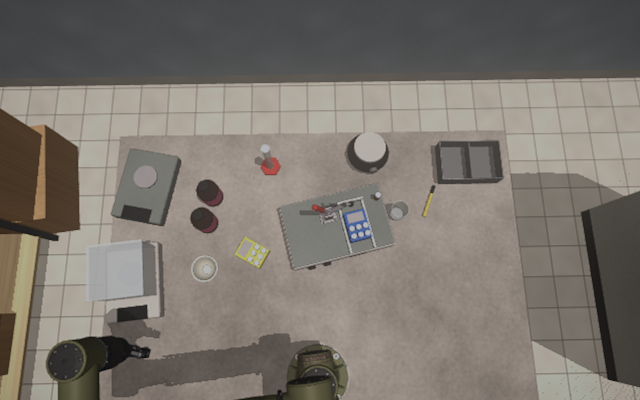

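View pics/side0.png

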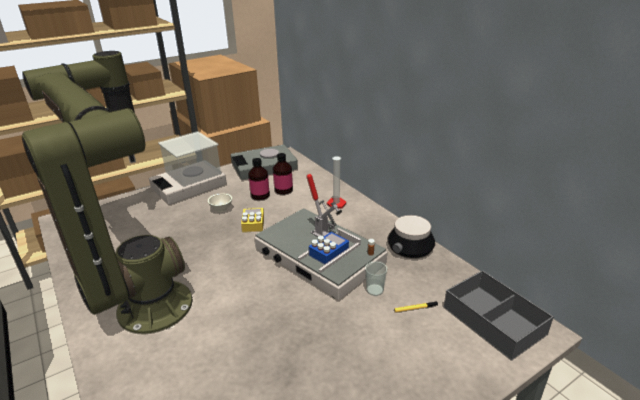

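Choices. The vial block could be the blue one at top (357,225), or the yellow look-alike at top (252,252), which I leave alone. The red lever could be the handle at top (317,209) / side (313,187), or the cylinder's red foot at top (270,167). I choose the blue block and the handle, and check both in a close crop.

```bash
python3 - <<'E'
import cv2,numpy as np
a=cv2.imread("pics/top0.png")[175:275,270:415]; b=cv2.imread("pics/side0.png")[165:295,245:395]
a=cv2.resize(a,None,fx=5.5,fy=5.5,interpolation=cv2.INTER_CUBIC)
b=cv2.resize(b,None,fx=4.6,fy=4.6,interpolation=cv2.INTER_CUBIC)
def grid(i,x0,y0,f,st=10):
    for x in range((x0//st+1)*st,x0+int(i.shape[1]/f),st):
        cv2.putText(i,str(x),(int((x-x0)*f)-10,10),0,.35,(0,255,255),1);cv2.line(i,(int((x-x0)*f),12),(int((x-x0)*f),18),(0,255,255),1)
    for y in range((y0//st+1)*st,y0+int(i.shape[0]/f),st):
        cv2.putText(i,str(y)+"-",(0,int((y-y0)*f)+4),0,.35,(0,255,255),1)
grid(a,270,175,5.5);grid(b,245,165,4.6)
cv2.imwrite("pics/ta.png",a);cv2.imwrite("pics/sb.png",b)
E
```

```text
(no output)
```

View pics/ta.png

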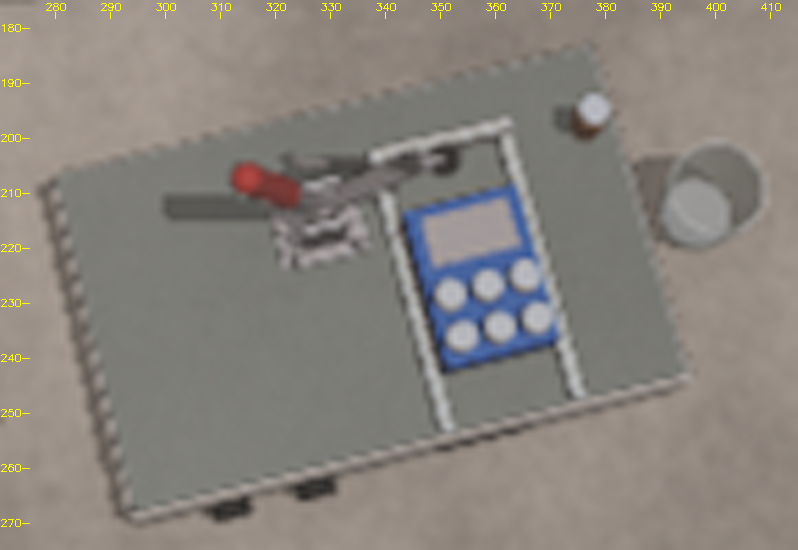

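View pics/sb.png

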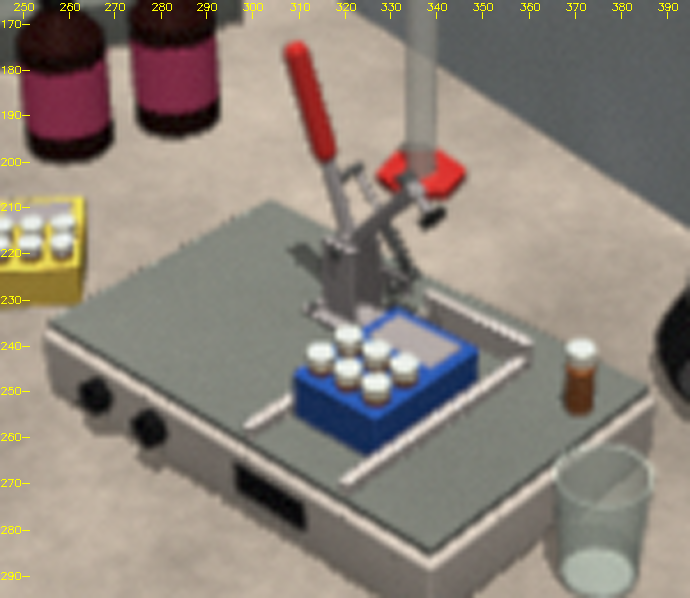

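```bash
cat > h.py <<'E'
import numpy as np
K={"side":(np.array([[456.9,0,317.7],[0,456.9,200.2],[0,0,1]]),np.array([-.1374,-1.1562,.9842]),np.array([[.8356,-.2948,.4636],[-.549,-.4164,.7247],[-.0206,-.8601,-.5098]])),
"top":(np.array([[443.9,0,316],[0,443.9,201.9],[0,0,1]]),np.array([.2411,.0064,1.726]),np.array([[-.0171,-.9722,.2337],[-.9998,.0155,-.0089],[.005,-.2338,-.9723]]))}
def proj(c,P):
    k,o,R=K[c]; q=k@(R.T@(P-o)); return q[:2]/q[2]
def T(p,P):
    c,s=np.cos(p[2]),np.sin(p[2]); return np.array([p[0]+c*P[0]-s*P[1],p[1]+s*P[0]+c*P[1],P[2]])
E
cat > fit.py <<'E'
from h import *
from scipy.optimize import least_squares
A=[("top",(-140,270,70),(293.5,269.5)),("top",(110,270,70),(279,208)),("top",(110,-130,70),(377,183)),("top",(-140,-130,70),(395,243)),
("top",(-135,46,82),(351.5,253.5)),("top",(-135,-46,82),(375,247)),("side",(-140,270,70),(255,236)),("side",(110,270,70),(303.7,209)),
("side",(-140,-130,70),(339,286.7)),("side",(110,-130,70),(386.7,252)),("side",(-135,46,82),(299.5,258)),("side",(-135,-46,82),(320,269.5)),
("side",(25,150,285),(309.3,175.4)),("top",(25,150,285),(314.5,207))]
B=[("top",(-55,40,110),(350.5,242.5)),("top",(-55,-40,110),(371.8,237.7)),("top",(55,-40,110),(363.6,209)),("top",(55,40,110),(343.5,213.7)),
("side",(-55,40,110),(309.6,245.9)),("side",(-55,-40,70),(325.4,263.5)),("side",(55,-40,110),(348.7,241.1)),("side",(55,40,110),(332,232))]
def fit(L):
    f=lambda p:np.concatenate([proj(c,T(p,np.array(P)/1e3))-q for c,P,q in L])
    r=least_squares(f,[.5,0,-.2],loss="soft_l1"); print(np.round(r.x,4),np.degrees(r.x[2]));print(np.round(f(r.x).reshape(-1,2),1).tolist());return r.x
a=fit(A);b=fit(B)
c,s=np.cos(a[2]),np.sin(a[2]);d=b[:2]-a[:2];print("block in shaker mm",1e3*np.array([c*d[0]+s*d[1],-s*d[0]+c*d[1]]))
E
python3 fit.py
```

```text
[ 0.5787 -0.1528  0.2299] 13.172172955954668
[[0.2, 0.6], [-0.5, -1.8], [1.9, -1.2], [2.3, 0.9], [0.5, 0.2], [0.9, 0.6], [-1.7, -1.7], [0.0, -2.5], [0.3, -0.9], [2.3, -3.7], [-0.6, -0.6], [-0.2, 0.2], [-0.5, -1.6], [-0.1, 0.3]]
[ 0.5373 -0.1605  0.2026] 11.610303804004856
[[0.1, -0.3], [-0.1, -0.2], [0.8, 0.0], [0.1, -0.1], [-1.8, -0.7], [0.3, 2.3], [0.4, -0.4], [-0.7, -0.9]]
block in shaker mm [-42.07282095   1.93630574]
```

```bash
cat >> fit.py <<'E'
print("rails+tip")
A2=[x for x in A if abs(x[1][0])==135 or x[1][0]==25]+[("top",(55,46,96),(337.8,203.8)),("top",(55,-46,96),(362.4,198)),("side",(-135,-46,82),(320,269.5)),("side",(55,-46,82),(359.5,242.5))]
a=fit(A2)
c,s=np.cos(a[2]),np.sin(a[2]);d=b[:2]-a[:2];print("block",1e3*np.array([c*d[0]+s*d[1],-s*d[0]+c*d[1]]))
E
python3 fit.py|sed -n '/rails/,$p'
```

```text
rails+tip
[ 0.5803 -0.1521  0.2302] 13.188282893005677
[[0.4, -0.3], [0.7, 0.2], [-0.3, -0.9], [0.1, -0.1], [-0.2, -1.8], [-0.3, -0.1], [1.1, 0.2], [0.0, 0.2], [0.1, -0.1], [-0.4, -0.1]]
block [-43.79705138   1.63754447]
```

The crop confirms the choice: blue block with vials in front at top (357,225), red handle tip at top (314.5,207). The fit to the rails and handle tip gives the shaker at (0.580, -0.152), yaw 13.2°. The block is about 44 mm short, within the stated 35–60 mm, with residuals of about 1 px.

Next I move to a spot above and in front of the block, fingers shut.

```bash
python3 -m jog '{"dr":[[0,0,0.15],[0,0,0.3],[0,0,0.453],[0,0,0.453],[0,0,0.453],[0,0,0.453],[0,0,0.453],[0,0,0.453],[0,0,0.453],[0,0,0.453],[0,0,0.453],[0,0,0.453],[0,0,0.453],[0,0,0.453],[0,0,0.453],[0,0,0.453],[0,0,0.453],[0,0,0.453],[0,0,0.453],[0,0,0.453]],"offset":[[288,-345,0],[288,-345,0],[288,-345,0],[288,-345,0],[288,-345,0],[288,-345,0],[288,-345,0],[288,-345,0],[288,-345,0],[288,-345,0],[322,-767,0],[322,-767,0],[322,-767,0],[322,-767,0],[322,-767,0],[322,-767,0],[322,-767,0],[322,-767,0],[322,-767,0],[322,-767,0]],"claw":[0,0,0,0,0,0,0,0,0,0,0,0,0,0,0,0,0,0,0,0]}'
```

```text
t: 2.1
tcp_pos: [0.4535, -0.184, 0.2443]
tool_rot: [[0.974, 0.225, -0.002], [0.225, -0.974, -0.0], [-0.002, -0.0, -1.0]]
contact_force: [0.4, -0.2, 0.6]
gripper_width: -0.002
```

```bash
python3 -m jog '{"dr":[[0,0,0],[0,0,0],[0,0,0],[0,0,0],[0,0,0]],"offset":[[0,2,-50],[0,2,-100],[0,2,-130],[0,2,-146],[0,2,-146]],"claw":[0,0,0,0,0]}'; python3 - <<'E'
from station import *
import cv2
a=snapshot("side")["img"][150:300,230:400,::-1]
cv2.imwrite("pics/s1.png",cv2.resize(a,None,fx=4,fy=4,interpolation=cv2.INTER_CUBIC))
E
```

```text
t: 2.6
tcp_pos: [0.4524, -0.1785, 0.0962]
tool_rot: [[0.973, 0.23, -0.005], [0.23, -0.973, 0.001], [-0.005, -0.002, -1.0]]
contact_force: [0.2, 0.3, 0.5]
gripper_width: -0.001
```

View pics/s1.png

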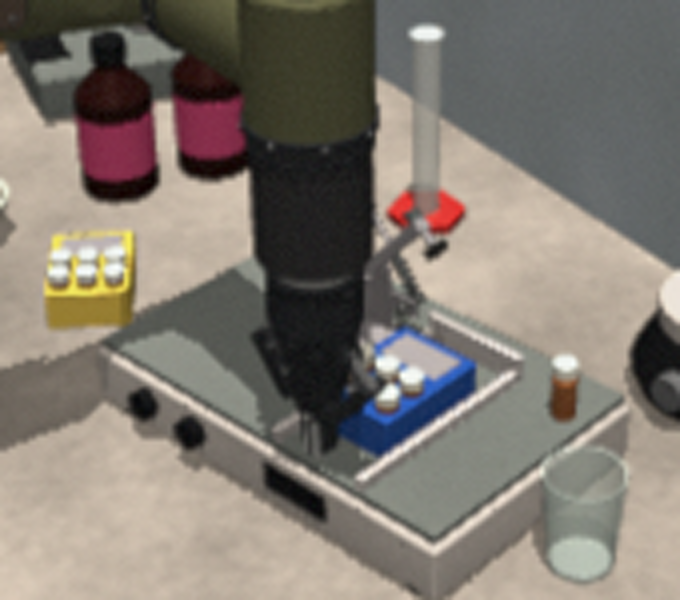

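The fingers stand clear in front of the block, at about (320,440) in the crop. I push along the guides slowly.

```bash
python3 -m jog '{"dr":[[0,0,0],[0,0,0],[0,0,0],[0,0,0],[0,0,0],[0,0,0],[0,0,0],[0,0,0],[0,0,0],[0,0,0]],"offset":[[10,2,0],[18,4,0],[24,5.5,0],[30,7,0],[36,8.5,0],[42,10,0],[48,11,0],[53,12.3,0],[56,13,0],[56,13,0]],"claw":[0,0,0,0,0,0,0,0,0,0]}'
```

```text
t: 3.65
tcp_pos: [0.5106, -0.1664, 0.099]
tool_rot: [[0.973, 0.229, 0.001], [0.229, -0.973, 0.0], [0.001, -0.0, -1.0]]
contact_force: [0.3, 0.0, -0.1]
gripper_width: -0.003
```

```bash
python3 -m jog '{"dr":[[0,0,0],[0,0,0],[0,0,0],[0,0,0]],"offset":[[1.5,0.3,0],[3,0.7,0],[4.5,1,0],[4.5,1,0]],"claw":[0,0,0,0]}'
```

```text
t: 4.05
tcp_pos: [0.5146, -0.1656, 0.099]
tool_rot: [[0.973, 0.229, 0.0], [0.229, -0.973, 0.0], [0.0, -0.0, -1.0]]
contact_force: [-2.1, -0.8, -0.8]
gripper_width: 0.002
```

```bash
for i in 1 ; do python3 -m jog '{"dr":[[0,0,0],[0,0,0],[0,0,0]],"offset":[[1,0.2,0],[2,0.5,0],[2,0.5,0]],"claw":[0,0,0]}'; done
```

```text
t: 4.35
tcp_pos: [0.515, -0.1655, 0.099]
tool_rot: [[0.973, 0.229, -0.004], [0.229, -0.973, -0.0], [-0.004, -0.0, -1.0]]
contact_force: [-8.0, -0.1, 3.2]
gripper_width: 0.001
```

```bash
python3 -m jog '{"dr":[[0,0,0],[0,0,0],[0,0,0]],"offset":[[1,0.2,0],[2,0.5,0],[2,0.5,0]],"claw":[0,0,0]}'
```

```text
t: 4.65
tcp_pos: [0.5151, -0.1655, 0.099]
tool_rot: [[0.973, 0.229, -0.008], [0.229, -0.974, -0.001], [-0.008, -0.001, -1.0]]
contact_force: [-17.8, 0.2, 8.1]
gripper_width: 0.0
```

Stalled at 18 N with the tool at x -66 in the shaker's frame, as predicted for home. I back off and rise.

```bash
python3 -m jog '{"dr":[[0,0,0],[0,0,0],[0,0,0],[0,0,0],[0,0,0],[0,0,0],[0,0,0],[0,0,0],[0,0,0]],"offset":[[-10,-2.3,0],[-30,-7,0],[-40,-9,0],[-40,-9,30],[-40,-9,75],[-40,-9,120],[-40,-9,160],[-40,-9,178],[-40,-9,178]],"claw":[0,0,0,0,0,0,0,0,0]}'; python3 - <<'E'
from station import *
import cv2
a=snapshot("side")["img"][165:295,245:395,::-1]
b=snapshot("top")["img"][175:275,270:415,::-1]
b=cv2.resize(b,(580,400),interpolation=cv2.INTER_CUBIC); cv2.imwrite("pics/t2.png",b)
cv2.imwrite("pics/s2.png",cv2.resize(a,None,fx=4.6,fy=4.6,interpolation=cv2.INTER_CUBIC))
E
```

```text
t: 5.55
tcp_pos: [0.4797, -0.1739, 0.2814]
tool_rot: [[0.973, 0.229, 0.008], [0.229, -0.973, -0.001], [0.007, 0.003, -1.0]]
contact_force: [-1.0, 0.3, -0.6]
gripper_width: -0.0
```

View pics/s2.png

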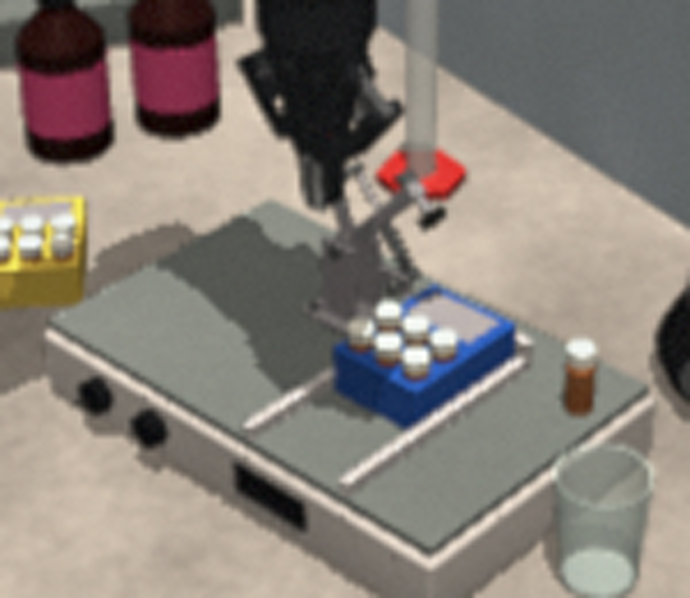

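The block sits against the stop plate, rear corner at crop (520,335), with the deck otherwise as before. Next I move to the inner side of the lever handle, tip at z 268 mm.

```bash
python3 -m jog '{"dr":[[0,0,0],[0,0,0],[0,0,0],[0,0,0],[0,0,0],[0,0,0],[0,0,0]],"offset":[[25,30,0],[50,60,0],[75,92,0],[92,113,0],[102,125,0],[102,125,0],[102,125,0]],"claw":[0,0,0,0,0,0,0]}'; python3 - <<'E'
from station import *
import numpy as np
s=sense();d=s["tcp_pos"][:2]-np.array([.5803,-.1521]);c,q=np.cos(.2302),np.sin(.2302)
print(s["tcp_pos"],c*d[0]+q*d[1],-q*d[0]+c*d[1],s["contact_force"])
import cv2
a=snapshot("side")["img"][140:270,245:395,::-1]
cv2.imwrite("pics/s3.png",cv2.resize(a,None,fx=4.6,fy=4.6,interpolation=cv2.INTER_CUBIC))
E
```

```text
t: 6.35
tcp_pos: [0.5802, -0.049, 0.2765]
tool_rot: [[0.973, 0.229, -0.001], [0.229, -0.973, -0.001], [-0.001, 0.0, -1.0]]
contact_force: [0.2, 0.5, 0.9]
gripper_width: 0.001
[ 0.58017042 -0.04897632  0.27648025] 0.023403797165601942 0.10043292321574412 [0.16423939 0.54119969 0.89389744]
```

View pics/s3.png

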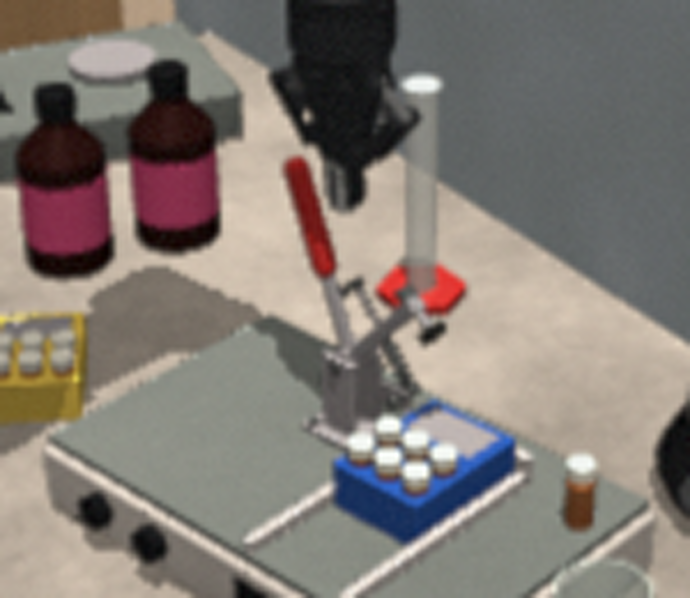

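The fingertips at crop (345,200) are clear on the inner side of the handle, whose end is at (295,165). I move toward contact.

```bash
python3 -m jog '{"dr":[[0,0,0],[0,0,0],[0,0,0],[0,0,0]],"offset":[[-1,8,0],[-2,14,0],[-3.3,20,0],[-3.3,20,0]],"claw":[0,0,0,0]}'; python3 -m jog '{"dr":[[0,0,0],[0,0,0],[0,0,0]],"offset":[[-1,4,0],[-1.6,7,-1],[-1.6,7,-1]],"claw":[0,0,0]}'
```

```text
t: 6.8
tcp_pos: [0.5769, -0.028, 0.2776]
tool_rot: [[0.973, 0.23, 0.001], [0.23, -0.973, 0.0], [0.001, -0.0, -1.0]]
contact_force: [0.5, 0.4, 1.0]
gripper_width: 0.0
t: 7.1
tcp_pos: [0.5756, -0.0226, 0.2769]
tool_rot: [[0.974, 0.228, 0.001], [0.228, -0.974, -0.002], [0.001, 0.002, -1.0]]
contact_force: [0.7, -5.9, 0.6]
gripper_width: -0.001
```

In contact at -6 N, close to the predicted spot. I follow the handle's arc, first to about 0.4 rad.

```bash
python3 -m jog '{"dr":[[0,0,0],[0,0,0],[0,0,0],[0,0,0],[0,0,0],[0,0,0]],"offset":[[-1.5,6,-2],[-3,12.5,-4.5],[-5.6,24,-10],[-8.3,35.5,-17],[-10.7,46,-24.5],[-10.7,46,-24.5]],"claw":[0,0,0,0,0,0]}'
```

```text
t: 7.7
tcp_pos: [0.5643, 0.0259, 0.2502]
tool_rot: [[0.973, 0.231, -0.002], [0.231, -0.973, 0.001], [-0.002, -0.001, -1.0]]
contact_force: [0.6, -0.6, 1.0]
gripper_width: 0.001
```

```bash
python3 - <<'E'
from station import *
import cv2
print(sense()["contact_force"])
a=snapshot("side")["img"][140:270,245:395,::-1]
cv2.imwrite("pics/s4.png",cv2.resize(a,None,fx=4.6,fy=4.6,interpolation=cv2.INTER_CUBIC))
E
```

```text
[ 0.6126131  -0.59642089  0.99456202]
```

View pics/s4.png

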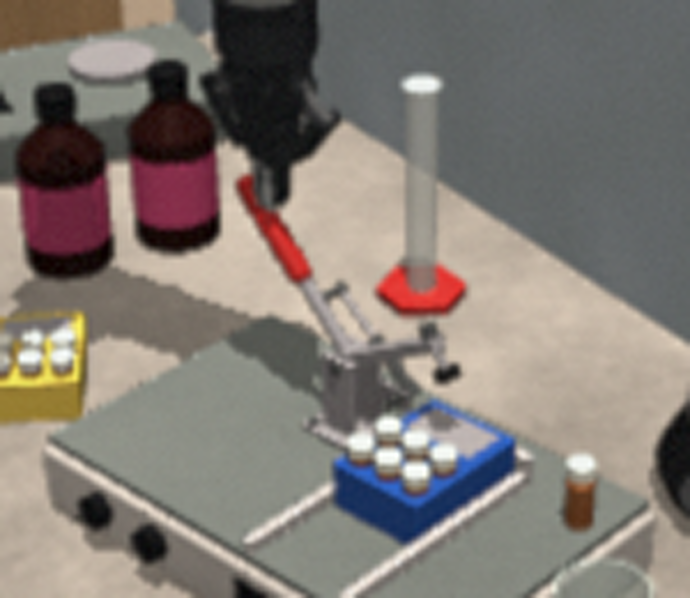

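The lever is at roughly 0.4 rad, with the tip still on the upper side of the handle at crop (270,200). I continue past the dead point.

```bash
python3 -m jog '{"dr":[[0,0,0],[0,0,0],[0,0,0],[0,0,0],[0,0,0],[0,0,0],[0,0,0]],"offset":[[-2.3,9.6,-9.5],[-4.3,18.6,-19],[-6.2,26.2,-30],[-7.7,33,-41],[-9,38.5,-53],[-10.1,43,-65],[-10.1,43,-65]],"claw":[0,0,0,0,0,0,0]}'; python3 - <<'E'
from station import *
import cv2
a=snapshot("side")["img"][140:270,245:395,::-1]
cv2.imwrite("pics/s5.png",cv2.resize(a,None,fx=4.6,fy=4.6,interpolation=cv2.INTER_CUBIC))
E
```

```text
t: 8.45
tcp_pos: [0.5537, 0.0677, 0.184]
tool_rot: [[0.973, 0.23, -0.004], [0.23, -0.973, -0.001], [-0.004, 0.0, -1.0]]
contact_force: [1.0, -0.5, -0.3]
gripper_width: 0.002
```

View pics/s5.png

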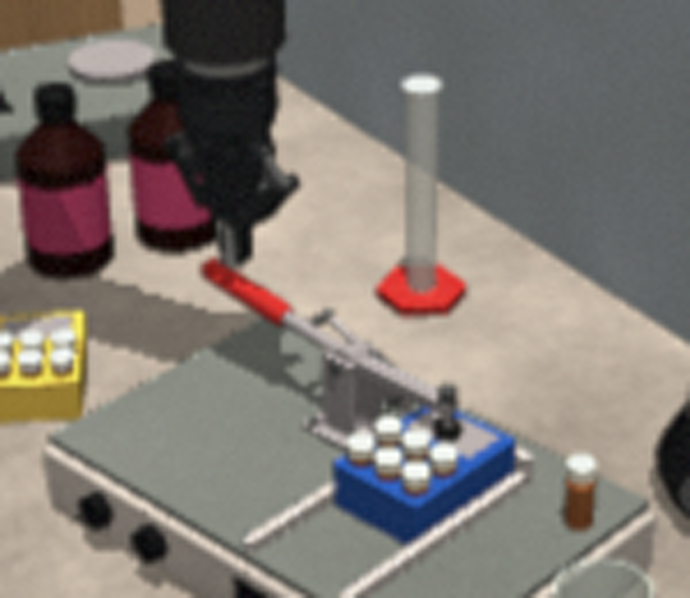

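The lever has snapped over and the foot is on the strike plate, crop (445,425). I retreat straight up and verify against projected locked points.

```bash
python3 -m jog '{"dr":[[0,0,0],[0,0,0],[0,0,0],[0,0,0],[0,0,0],[0,0,0],[0,0,0],[0,0,0],[0,0,0],[0,0,0]],"offset":[[0,0,10],[0,0,40],[0,0,80],[0,0,120],[-30,0,140],[-75,0,140],[-120,0,140],[-140,0,140],[-140,0,140],[-140,0,140]],"claw":[0,0,0,0,0,0,0,0,0,0]}'; python3 - <<'E'
from station import *
import cv2
from h import *
p=[.5803,-.1521,.2302]
ims=[]
for n,(x,y) in(("side",(245,165)),("top",(270,165))):
    a=snapshot(n)["img"][y:y+120,x:x+145,::-1];f=4
    a=cv2.resize(a,None,fx=f,fy=f,interpolation=cv2.INTER_CUBIC)
    def dot(P,col):
        q=(proj(n,T(p,np.array(P)/1e3))-[x,y]+.5)*f; cv2.drawMarker(a,(int(q[0]),int(q[1])),col,0,9,1)
    for th,col in((1.1,(0,255,0)),(.9,(0,255,255))):
        t=1.22-th; dot((25,95+160*np.cos(t),135+160*np.sin(t)),col)
    for u in(-55,55):
        for v in(-40,40): dot((u,v,110),(255,0,255))
    ims.append(a[:, :395] if n=="side" and 0 else a)
o=np.hstack(ims); cv2.imwrite("pics/f.png",cv2.resize(o,(798,int(o.shape[0]*798/o.shape[1])),interpolation=cv2.INTER_AREA))
E
```

```text
t: 9.5
tcp_pos: [0.4148, 0.0671, 0.3285]
tool_rot: [[0.973, 0.229, 0.003], [0.229, -0.973, 0.002], [0.003, -0.001, -1.0]]
contact_force: [-0.3, -0.5, 0.1]
gripper_width: -0.001
```

View pics/f.png

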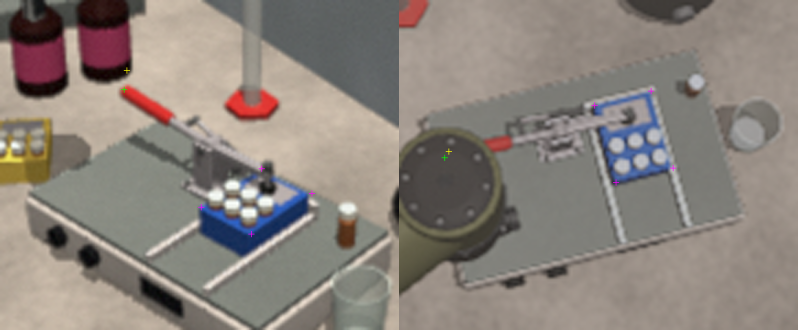

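The handle end matches the locked prediction (green, side crop (124,91)) and is well away from the 0.9 rad mark. The block corners match the home markers in both views. The bystanders in view stand where they were, and the robot is clear.

```bash
python3 -c "
from station import *
print(sense()['t'],sense()['contact_force']);print(sign_off())"
```

```text
9.6 [ 0.88204399 -0.1312156  -0.48013109]
the job is handed in; nothing more can be done
None
```

The blue block is home against the back stop and the clamp is locked on it; I handed the job in at 9.6 s of the 54 s allowed.

- **Block:** I pushed it about 44 mm along the guides with the fingers shut. It stopped moving at about 18 N, at the position expected for home. In the last pictures its corners match the home position in both views.
- **Clamp:** I pushed the red handle along its arc past the dead point and it snapped over. The handle's end matches the locked angle in the side view, and the foot is on the strike plate. In the top view the arm hid the handle's end, so the angle was checked from one camera only. I did not measure the foot's pressing force.
- **Robot and bystanders:** The robot ended clear, reading about 1 N or less, which is the sensor's offset. The bystanders in the last crops look unmoved; the marker and mortar were outside them and I did not check them again.
- **Disagreement:** The finger met the handle a few mm from where I had predicted, which made no difference. No check failed.

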